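# Set a block of note cards in the sprung padding jig

## Robot

A 6-joint arm with a two-finger parallel gripper is mounted at the origin on the work surface. World frame = base frame: x ahead of the robot, y to its left, z up, the work surface at z = 0. Lengths are in m, angles in rad, forces in N, time in s.
With the tool pointing down it reaches from about 0.15 to 0.775 m from the base axis. Payload 6.1 kg.
Tool frame: the origin (TCP) lies midway between the tips of the shut fingers; the grasp point (between the pads) lies 19 mm behind it; z points along the fingers, y is the line along which they close (so a half turn about z gives the same grasp; the last joint's range is limited). The gripper opens to 85 mm and grips with 20 to 120 N. Pads are 22 mm wide; open, the fingers measure 114 mm over their backs; the gripper's body (76 mm by 85 mm) begins 54 mm behind the grasp point. The pads swing forward as they close: fully open they stand 13 mm farther back than shut.
Start: joints at [1.265, 0.126, -0.04, 1.405, 0, 1.571], TCP at [0.158, 0.501, 0.231] pointing down, gripper open.
Joint ranges: [-2.72, 2.72], [-0.95, 1.95], [-1.27, 1.35], [-1.78, 2.02], [-1.46, 1.47], [-3.14, 3.14]. Speed limits (rad/s): [2.39, 2.39, 3.01, 3.14, 3.14, 3.14].

## Interface

Orientations are given as a rotation vector (axis times angle).
In Python, from bench import manip gives the robot as it stands.
- The arm moves only by the shell command python3 -m pendant 'ROWS' [FORCE]. ROWS is text: rows parted by semicolons, each of 7 numbers parted by spaces: the shift along the tool's x, y, z each as a share of 40 mm, from -1 to 1, then the turn, a rotation vector about the tool's x, y, z each as a share of 10 degrees, from -1 to 1, then the finger opening in mm, from 0 to 85.4. A call has 1 to 20 rows; each row shifts and turns the commanded pose from where the row before left it, along the tool's axes as they then stand; what a row does not reach is not made up. A row lasts 1/8 s, in which the tool goes at most 62.5 mm and 10.7 degrees, less where a joint would pass 70% of its speed; a pose out of reach is approached as far as the arm can. A call with a number of a shift or a turn outside -1 to 1 is refused whole. A call with a gripper value outside its range is refused whole. The fingers move at their own pace and stop on an object; FORCE is the grip in N (left out, the last holds). Time passes only in rows, so rows that do not move let the fingers close. It gives the time, the measured TCP pose, the force, the opening and the grip force at its end, in the units of the state.
- manip.get_obs(): the state, without advancing time (a new reading comes with each control period).
- manip.camera(name): name is "scene" or "top" or "wrist"; returns the picture (384x512x3 uint8, red, green, blue); there is no depth.
- manip.calibration(name): a dict with "intrinsics" (3x3 intrinsics, pixels), "extrinsics" (4x4, takes a point from camera to world coordinates). Camera axes: x right, y up, looking along -z (the intrinsics and any distortion apply to the point x, -y, -z); pixel columns grow to the right and rows downward; lengths in m; the calibration is good to about 2 mm. A picture is of the moment at which its call begins: read the wrist's pose just before it. calibration takes no time and is no camera call; for the wrist camera it gives the pose at the moment of the call.
- manip.sign_off(): hands the job in; it is judged then, once.
The state is a dict: "time_s": time; "q": joint angles; "qd": joint speeds; "tau": joint torques, N m; "ee_pos": TCP position; "tool_rot": TCP orientation; "force": force on the tool from outside, world axes, zero at the start; "moment": the same for the moment, N m; "gripper_width": finger opening in m; "finger_force": force on a finger pad.
Only numpy, scipy, OpenCV 4.12 (cv2) and the standard library are available. Lean on these libraries where they do the work, as an engineer would, in place of code of your own. Each camera call takes 0.05 s, during which the arm holds its last target. There are 200 camera calls.

## Task

Take the square-footed tamper from its cork coaster and, pushing with the tamper only, feed the block of note cards along the jig's fence until it sits flush against both the fence and the end stop. Then press the block squarely down with the tamper until the sprung plate under it bottoms out level, hold it there for a good second, lift off leaving the block in place, and stand the tamper upright on its coaster again. Never touch the cards with the gripper, and leave the other things on the bench where they are.

Things in the scene. Friction and masses are not known exactly. Their poses are not given: they have to be found in the camera images.
- tamper_grip (a point): The tamper: square steel foot 50 x 50 mm, 12 mm thick, and an upright square wooden handle 30 x 30 mm on its centre, from 18 to 96 mm above the foot's underside; 0.25 kg. This point is on the handle's axis, 62 mm above the underside; z up, x and y square to the sides of handle and foot (all four alike). It starts standing on the coaster, turned at random.
- tamper: The same tamper, origin at the centre of the foot's underside; same axes.
- coaster: Flat round cork coaster, 100 mm across and 6 mm thick, fixed to the bench; origin at the centre of its underside. Either left or right of the jig. The tamper stands on it at the start and must finish on it, near its middle.
- jig: The padding jig, fixed. Origin on the bench top under the middle of the sprung plate; x is the feed direction, z up. Wooden lane, top at z = 34 mm, x = -221 to -34 mm, y = -30 to +46 mm; then the sprung plate, x = -32 to +29 mm. Aluminium fence along the whole -y side, face at y = -30 mm; end stop, face at x = +30 mm; both rise to z = 46 mm. The +y side is open.
- plate_top (a point): Centre of the top of the sprung steel plate (above the jig's origin, 34 mm above the bench when up); z is the plate's normal. The plate can rock a little on its springs (about 2 N m per rad), and tips if pressed off-centre or askew.
- plate (a joint): How far the sprung plate is down, m: 0 up, 0.012 bottomed out. The springs push up with 5 N at 0 and 12 N at 0.012, and return it when let go.
- cards_center (a point): The block of note cards, a solid pale 60 x 60 x 30 mm block, 0.12 kg; this point is its centre, 15 mm above its underside; z up, x and y square to its sides. It starts on the lane 90 to 120 mm short of its place and 5 to 12 mm off the fence, slightly askew, its x about along the feed.
- cards: The same block, origin at the centre of its underside; same axes.
- punch: Bystander: metal hole punch, 100 x 70 mm, 60 mm high, on the side of the jig opposite the coaster. Origin at the centre of its underside.
- dispenser: Bystander: pink tape dispenser, 55 x 130 mm, 75 mm high, beyond the jig. Origin at the centre of its underside.
- clips: Bystander: stack of plastic clips, about 52 x 40 mm, 30 mm high, beyond the jig. Origin at the centre of its underside.
- stamp: Bystander: wooden hand stamp with a turned handle, 34 x 60 mm, 73 mm high, between robot and jig. Origin at the centre of its underside.
- marker: Bystander: marker pen lying on the bench, 135 mm long, 18 mm thick.
- staples: Bystander: small carton, 45 x 85 x 24 mm.
- home (a point): Where the middle of the block's underside belongs: on the jig's z axis, 34 mm above the bench; jig's axes. There the block is flush with fence and stop, and clears the lane's end by 4 mm; farther back it would catch on the lane when pressed.
Mind the look-alikes: they are no part of the job. What is shaped like the tamper but green or red is not meant.

How it is judged:
On the way, in this order (a step that is already met when the one before it is completed fails the run):
1. the block has been fed home: flush with the stop (within 3 mm) and the fence (within 3 mm), square to them (x of cards_center in the frame of jig above -0.003 m and y of cards_center in the frame of jig below 0.003 m and z of cards_center in the frame of jig below 0.053 m and angle between the x axis of cards and the x axis of jig, either way round below 0.06 rad), for 0.2 s.
2. the tamper presses the block and the sprung plate is bottomed out (within 1.5 mm) and level (within 2.3 degrees) for 0.8 s (value of joint plate above 0.0105 m and angle between plate_top's own z axis and vertical below 0.04 rad and angle between cards_center's own z axis and vertical below 0.06 rad and contact force between tamper and cards above 3 N), for 0.8 s.
At the end, for the whole second after the job is handed in: The sprung plate is up again (within 3 mm) with the block still lying on it, within 5 mm of the fence and the stop and square to them within 4.5 degrees; the tamper stands upright and at rest on the coaster, its axis within 25 mm of the coaster's centre, released (value of joint plate below 0.003 m and x of cards_center in the frame of jig above -0.005 m and y of cards_center in the frame of jig below 0.005 m and z of cards_center in the frame of jig between 0.043 and 0.053 m and angle between the x axis of cards and the x axis of jig, either way round below 0.08 rad and horizontal distance between tamper_grip and coaster below 0.025 m and angle between tamper_grip's own z axis and vertical below 0.06 rad and z of tamper_grip in the frame of coaster between 0.063 and 0.072 m and linear speed of tamper below 0.02 m/s); the robot touches nothing.
It fails at once if the gripper or arm touches the block of cards (contact force between any of the fingers, the arm and cards above 0.5 N).
It fails at once if a bystander is moved more than 30 mm (distance of any of punch, dispenser, clips, stamp, marker, staples from where it was at the start of the episode above 0.03 m).
It also fails if it takes over 58 s, if anything falls off the work surface, if the arm or the gripper's body presses on something with over 40 N, if the wrist force passes 120 N, or if a joint passes its speed limit or range.

## Working session

There is one attempt and no reset: what is moved stays moved. The work goes in short steps, Python scripts to look and compute and a shell command to move; the robot and the scene stay as the last step left them, time stands still between calls to the robot, and variables do not carry over. Pictures are saved under pics/ and viewed, at most 13 in all, crops included, and the job is handed in when it is done.

```bash
ls; mkdir -p pics; python3 - <<'E'
from bench import manip
import cv2,numpy as np
np.set_printoptions(precision=4,suppress=True)
o=manip.get_obs(); print(o)
for n in("scene","top"):
    cv2.imwrite(f"pics/{n}0.png",manip.camera(n)[:,:,::-1])
    print(n,manip.calibration(n))
E
```

```text
pics
{'time_s': 0.0, 'q': array([ 1.265 ,  0.1264, -0.0406,  1.4054,  0.    ,  1.5708]), 'qd': array([ 0.0002, -0.0011, -0.0012, -0.0004, -0.0006,  0.0008]), 'tau': array([ -0.0011, -43.5912,  35.2926,   0.0173,   0.    ,   0.    ]), 'ee_pos': array([0.1579, 0.5002, 0.2305]), 'tool_rot': array([-0.4785, -3.1047,  0.0026]), 'force': array([ 0.4397, -0.8297, -0.2149]), 'moment': array([ 0.0122, -0.0079,  0.0187]), 'finger_force': 0.0, 'gripper_width': 0.08535406828997803}
scene {'intrinsics': array([[425.0045,   0.    , 258.2971],
       [  0.    , 425.0045, 186.2925],
       [  0.    ,   0.    ,   1.    ]]), 'extrinsics': array([[ 0.1667, -0.7311,  0.6616,  1.4329],
       [ 0.9859,  0.112 , -0.1247, -0.1549],
       [ 0.0171,  0.6731,  0.7394,  1.0604],
       [ 0.    ,  0.    ,  0.    ,  1.    ]])}
top {'intrinsics': array([[347.119 ,   0.    , 255.7794],
       [  0.    , 347.119 , 188.6162],
       [  0.    ,   0.    ,   1.    ]]), 'extrinsics': array([[ 0.023 ,  0.9911, -0.1312,  0.4397],
       [-0.9989,  0.028 ,  0.0364,  0.0153],
       [ 0.0397,  0.1302,  0.9907,  0.996 ],
       [ 0.    ,  0.    ,  0.    ,  1.    ]])}
```

View pics/scene0.png

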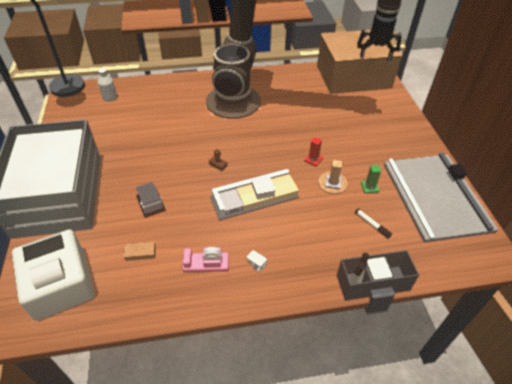

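View pics/top0.png

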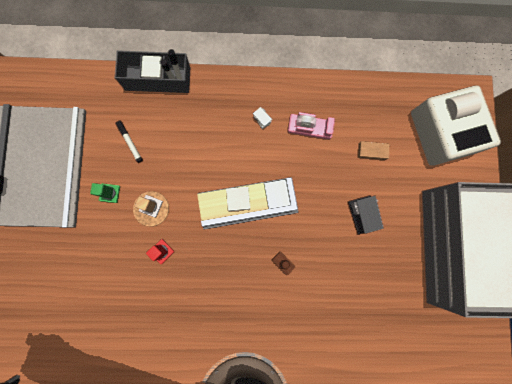

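The top picture shows the jig at about (248,203), with the feed direction to the right, the plate at its right end, the fence on the lower (robot) side and the block at (238,200). Three objects have the tamper's shape:
- Steel and wood, on the round cork coaster at (150,207).
- Red, at (160,252).
- Green, at (105,192).

The first fits: it has a plain wooden handle and stands on the coaster. I'll confirm that in a crop and measure.

```bash
cat > h.py <<'E'
from bench import manip
import cv2,numpy as np
from scipy.spatial.transform import Rotation as R
np.set_printoptions(precision=4,suppress=True)
def ray(name,uv,cal=None):
    c=cal or manip.calibration(name);K=np.array(c["intrinsics"]);E=np.array(c["extrinsics"])
    uv=np.atleast_2d(np.asarray(uv,float))
    d=np.c_[(uv[:,0]-K[0,2])/K[0,0],-(uv[:,1]-K[1,2])/K[1,1],-np.ones(len(uv))]
    return E[:3,3],d@E[:3,:3].T
def onplane(name,uv,z,cal=None):
    o,d=ray(name,uv,cal); return (o+d*((z-o[2])/d[:,2])[:,None])[:,:2]
def big(mask,n=1):
    m=cv2.morphologyEx(mask.astype(np.uint8),cv2.MORPH_OPEN,np.ones((2,2)))
    return sorted(cv2.findContours(m,cv2.RETR_EXTERNAL,cv2.CHAIN_APPROX_NONE)[0],key=cv2.contourArea)[::-1][:n]
E
python3 - <<'E'
from h import *
t=cv2.imread("pics/top0.png");s=cv2.imread("pics/scene0.png")
a=cv2.resize(t[165:275,80:310],None,fx=3.4,fy=3.4,interpolation=cv2.INTER_CUBIC)[:,:780]
b=cv2.resize(s[130:215,200:400],(480,204),interpolation=cv2.INTER_CUBIC)
im=np.zeros((590,790,3),np.uint8);im[:a.shape[0],:a.shape[1]]=a;im[380:584,:480]=b
cv2.imwrite("pics/crop0.png",im)
hsv=cv2.cvtColor(t,cv2.COLOR_BGR2HSV)
for p in [(135,207),(150,205),(148,210),(160,203),(210,208),(238,200),(260,195),(280,195),(250,218),(200,250)]: print(p,hsv[p[1],p[0]],end=' ')
E
```

```text
(135, 207) [ 15 126 192] (150, 205) [ 13 113  86] (148, 210) [ 16 121  80] (160, 203) [ 20   3 234] (210, 208) [ 26  73 229] (238, 200) [ 35  14 233] (260, 195) [ 31  62 235] (280, 195) [ 75   4 236] (250, 218) [165   7  71] (200, 250) [ 11 151 159]
```

View pics/crop0.png

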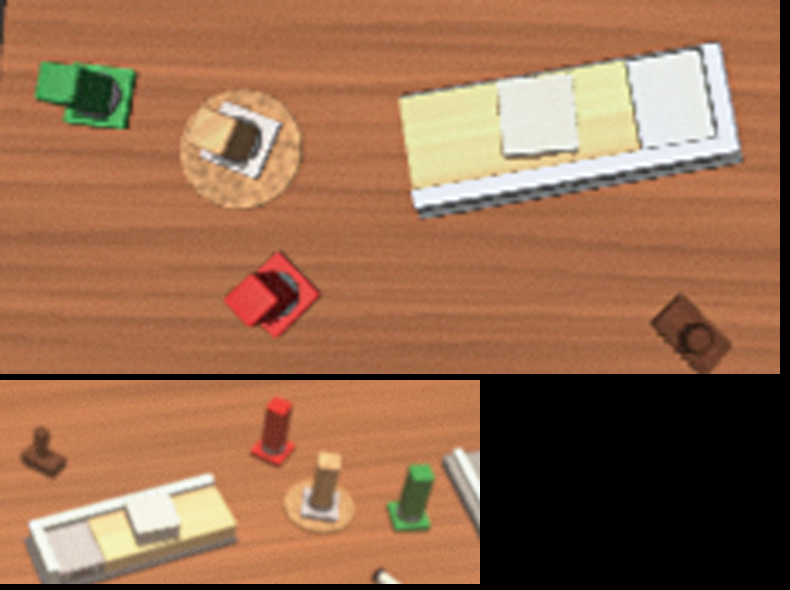

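The crop confirms it: the tamper has a wooden handle and a pale steel foot and stands on the cork coaster (top px about (150,207)). The red one at (160,252) and the green one at (105,192) are decoys. Next I'll measure.

```bash
python3 - <<'E'
from h import *
t=cv2.imread("pics/top0.png")
hsv=cv2.cvtColor(t,cv2.COLOR_BGR2HSV);H,S,V=[hsv[...,i].astype(int) for i in range(3)]
def win(m,x0,x1,y0,y1):
    w=np.zeros_like(m);w[y0:y1,x0:x1]=m[y0:y1,x0:x1];return w
lane=win((V>150)&(H>20)&(H<40)&(S>40),190,305,170,235)
pts=np.vstack(big(lane,2))[:,0].astype(float)
w=onplane("top",pts,.034);r=cv2.minAreaRect((w*1000).astype(np.float32));print("lane",r)
cs=win((V>150)&(S<35),222,254,185,216)
c=big(cs)[0];w=onplane("top",c[:,0],.064);r=cv2.minAreaRect((w*1000).astype(np.float32));print("cards",r)
print([ (int(cv2.contourArea(k))) for k in big(cs,3)], c[:,0].min(0),c[:,0].max(0))
co=win(((H>10)&(H<22)&(S<140)&(V>140))|((V>150)&(S<40)),125,176,185,232)
c=cv2.convexHull(np.vstack(big(co,3)));w=onplane("top",c[:,0],.006);print("coaster",cv2.minEnclosingCircle((w*1000).astype(np.float32)))
f=win((V>150)&(S<40),125,176,185,232)
c=cv2.convexHull(np.vstack(big(f,3)));w=onplane("top",c[:,0],.018);print("foot",cv2.minAreaRect((w*1000).astype(np.float32)))
h=win((S>70)&(S<125)&(V>205)&(H<24),135,152,192,212)
c=big(h)[0];w=onplane("top",c[:,0],.102);print("handle",cv2.minAreaRect((w*1000).astype(np.float32)))
# scene view
print('wristcal',manip.calibration("wrist"))
E
```

```text
lane ((528.4053955078125, 41.27714538574219), (74.48961639404297, 187.01107788085938), 11.384903907775879)
cards ((533.43310546875, 26.66537857055664), (59.91899490356445, 58.65498352050781), 6.624973297119141)
[439, 27] [227 188] [250 210]
coaster ((503.3255615234375, 272.15289306640625), 51.19881057739258)
foot ((510.3678283691406, 269.9729919433594), (50.07012939453125, 48.64555358886719), 69.7099609375)
handle ((510.63104248046875, 272.0228271484375), (29.258750915527344, 27.67850112915039), 70.40936279296875)
wristcal {'intrinsics': array([[296.3132,   0.    , 259.8807],
       [  0.    , 296.3132, 192.1342],
       [  0.    ,   0.    ,   1.    ]]), 'extrinsics': array([[ 0.301 , -0.9111, -0.2816,  0.085 ],
       [ 0.9536,  0.2873,  0.0899,  0.5231],
       [-0.001 , -0.2956,  0.9553,  0.3729],
       [ 0.    ,  0.    ,  0.    ,  1.    ]])}
```

```bash
cat >> h.py <<'E'
J0=np.array([.5457,-.0853]);JA=np.radians(11.38) # jig origin; angle of jig y
def jig2w(x,y): return J0+x*np.array([np.sin(JA),-np.cos(JA)])+y*np.array([np.cos(JA),np.sin(JA)])
def w2jig(p): d=np.asarray(p)[:2]-J0; return np.array([d@[np.sin(JA),-np.cos(JA)],d@[np.cos(JA),np.sin(JA)]])
def plan(xyz,yaw=None):
    o=manip.get_obs();r=R.from_rotvec(o["tool_rot"]);m=r.as_matrix()
    cur=np.degrees(np.arctan2(m[1,1],m[0,1]))
    tot=(r.inv().apply(np.array(xyz)-o["ee_pos"]))/.04
    print("t",o["time_s"],"pos",o["ee_pos"],"yaw",cur,"tilt",m[:2,2],"jig",w2jig(o["ee_pos"]),"F",o["force"],"w",o["gripper_width"],"ff",o["finger_force"])
    print("shift units",tot)
    if yaw is not None:
        c,s=np.cos(np.radians(yaw)),np.sin(np.radians(yaw))
        g=np.array([[s,c,0],[-c,s,0],[0,0,-1]]);
        print("turn units",(r.inv()*R.from_matrix(g)).as_rotvec()/np.radians(10))
E
python3 -c "
from h import *
plan([.5105,.271,.21],70.4)"
```

```text
t 0.1 pos [0.158  0.5003 0.2306] yaw 72.47829773178438 tilt [-0.0004 -0.0014] jig [-0.6506 -0.2646] F [ 0.1595  0.3905 -0.7012] w 0.08518413619332513 ff 0.0
shift units [-10.1306  -2.8123   0.5192]Traceback (most recent call last):
  File "<string>", line 3, in <module>
    plan([.5105,.271,.21],70.4)
    ~~~~^^^^^^^^^^^^^^^^^^^^^^^
  File "h.py", line 27, in plan
    print("turn units",(r.inv()*R.from_matrix(g)).as_rotvec()/np.radians(10))
                                ~~~~~~~~~~~~~^^^
  File "scipy/spatial/transform/_rotation.pyx", line 1143, in scipy.spatial.transform._rotation.Rotation.from_matrix
ValueError: Non-positive determinant (left-handed or null coordinate frame) in rotation matrix 0: [[ 0.9421  0.3355  0.    ]
 [-0.3355  0.9421  0.    ]
 [ 0.      0.     -1.    ]].
```

```bash
sed -i 's/g=np.array(\[\[s,c,0\],\[-c,s,0\]/g=np.array([[-s,c,0],[c,s,0]/' h.py
python3 -m pendant '-0.7 -0.19 0.04 0 0 0 85;-0.93 -0.26 0.05 0 0 0 85;-0.93 -0.26 0.05 0 0 0 85;-0.93 -0.26 0.05 0 0 0 85;-0.93 -0.26 0.05 0 0 0 85;-0.93 -0.26 0.05 0 0 0 85;-0.93 -0.26 0.05 0 0 0 85;-0.93 -0.26 0.05 0 0 0 85;-0.93 -0.26 0.05 0 0 0 85;-0.93 -0.26 0.05 0 0 0 85;-0.93 -0.26 0.05 0 0 0 85;-0.12 -0.02 0 0 0 0.2 85;0 0 0 0 0 0 85'
python3 - <<'E'
from h import *
cal=manip.calibration("wrist");im=manip.camera("wrist")[:,:,::-1];cv2.imwrite("pics/w1.png",im)
np.savez("w1.npz",**{k:np.array(v) for k,v in cal.items()})
plan([.5105,.271,.047],70.4)
E
```

```text
time_s: 1.72
ee_pos: [0.51, 0.2715, 0.2092]
tool_rot: [-0.534, -3.095, 0.001]
force: [-0.4, -0.2, 0.0]
gripper_width: 0.085
finger_force: 0.0
t 1.775 pos [0.5096 0.2718 0.2095] yaw 70.50068901544466 tilt [-0.0009 -0.0001] jig [-0.3572  0.0351] F [ 0.7239 -0.1218 -0.3608] w 0.08479784532643453 ff 0.0
shift units [-0.0303 -0.01    4.0617]
turn units [-0.0022 -0.0046  0.0101]
```

View pics/w1.png

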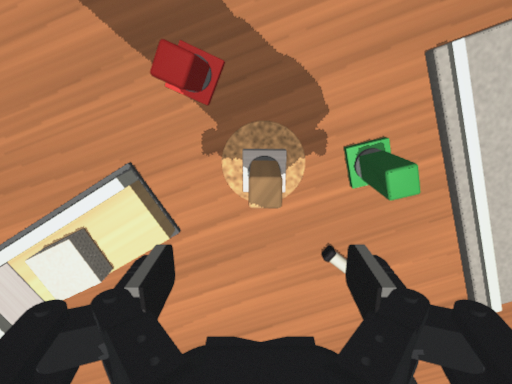

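The wrist picture shows the handle top at about (265,192), between the fingers and square to them. The red decoy at (185,65) and the green one at (385,170) are clear, so I'll descend and grip.

```bash

python3 -m pendant '-0.03 -0.01 0.8 0 0 0 85;0 0 0.9 0 0 0 85;0 0 0.9 0 0 0 85;0 0 0.9 0 0 0 85;0 0 0.5 0 0 0 85;0 0 0 0 0 0 30;0 0 0 0 0 0 20;0 0 0 0 0 0 20;0 0 0 0 0 0 20;0 0 0 0 0 0 20' 70
python3 -c "
from h import *
plan([.5105,.271,.047],70.4)"
```

```text
time_s: 3.02
ee_pos: [0.5123, 0.2717, 0.0512]
tool_rot: [0.532, 3.094, 0.004]
force: [0.7, 2.9, 6.5]
gripper_width: 0.029
finger_force: 72.5
t 3.025 pos [0.5123 0.2717 0.0512] yaw 70.4881926473422 tilt [0.0025 0.0022] jig [-0.3566  0.0377] F [0.7035 2.8613 6.506 ] w 0.028958850184997952 ff 72.48757839202881
shift units [ 0.0354 -0.0321  0.1058]
turn units [0.0169 0.0091 0.0088]
```

```bash

python3 -m pendant '0 0 -0.5 0 0 0 20;0 0 -0.6 0 0 0 20;0 0 -0.6 0 0 0.6 20;0 0 0 0 0 0.9 20;0 0 0 0 0 0.9 20;0 0 0 0 0 0.9 20;0 0 0 0 0 0.9 20;0 0 0 0 0 0.9 20;0 0 0 0 0 0.8 20;0 0 0 0 0 0 20;0 0 0 0 0 0 20' 70
python3 - <<'E'
from h import *
cv2.imwrite("pics/t2.png",manip.camera("top")[:,:,::-1])
plan([*jig2w(-.112,.085),.12],11.38)
E
```

```text
time_s: 4.4
ee_pos: [0.511, 0.2705, 0.1173]
tool_rot: [-1.985, -2.434, 0.002]
force: [-0.3, 0.0, -2.9]
gripper_width: 0.029
finger_force: 71.4
t 4.45 pos [0.511  0.2706 0.1174] yaw 11.5772577172753 tilt [-0.0005 -0.0005] jig [-0.3557  0.0362] F [-0.2395 -0.1855 -2.0293] w 0.029125629788120562 ff 71.37454390525818
shift units [-6.097   1.1979 -0.0627]
turn units [-0.0034  0.0021  0.0197]
```

```bash

python3 -m pendant '-0.6 0.15 0 0 0 0.02 20;-0.9 0.17 0 0 0 0 20;-0.9 0.17 0 0 0 0 20;-0.9 0.17 0 0 0 0 20;-0.9 0.17 0 0 0 0 20;-0.9 0.17 0 0 0 0 20;-0.9 0.17 0 0 0 0 20;-0.1 0.03 0.4 0 0 0 20;0 0 0.4 0 0 0 20;0 0 0 0 0 0 20'
python3 - <<'E'
from h import *
cal=manip.calibration("wrist");im=manip.camera("wrist")[:,:,::-1];cv2.imwrite("pics/w3.png",im)
np.savez("w3.npz",**{k:np.array(v) for k,v in cal.items()})
t=manip.camera("top")[:,:,::-1]; cv2.imwrite("pics/t3.png",t)
a=cv2.resize(t[165:240,180:310],(780,450),interpolation=cv2.INTER_CUBIC)
cv2.imwrite("pics/t3c.png",a)
plan([*jig2w(-.112,.085),.085],11.38)
E
```

```text
time_s: 5.7
ee_pos: [0.6042, 0.0417, 0.0834]
tool_rot: [-1.989, -2.428, 0.004]
force: [0.5, -0.8, -3.4]
gripper_width: 0.0292
finger_force: 71.3
t 5.8 pos [0.6055 0.0419 0.0853] yaw 11.369355701496199 tilt [-0.001   0.0001] jig [-0.1129  0.0837] F [-0.1481  0.8285 -2.3431] w 0.028899038492054312 ff 71.27603530883789
shift units [-0.0214  0.0316  0.0087]
turn units [-0.0057 -0.0016 -0.0011]
```

View pics/w3.png

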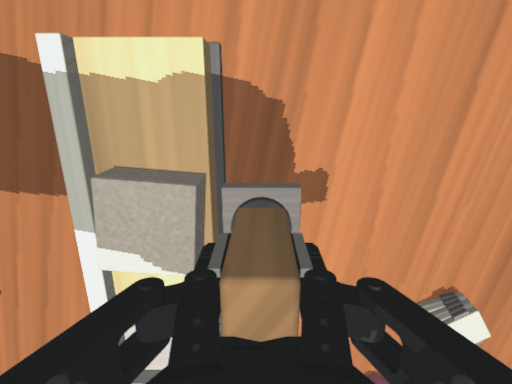

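The wrist view shows the block's back edge at row 170 (columns 93 to 205), off the fence and slightly askew. The foot's edges (columns 221 to 301, row 184) are square to the lane. I'll push the block sideways to the fence gently.

```bash

python3 -m pendant '0 -0.1 0 0 0 0 20;0 -0.15 0 0 0 0 20;0 -0.15 0 0 0 0 20;0 -0.15 0 0 0 0 20;0 -0.1 0 0 0 0 20;0 0 0 0 0 0 20'
python3 - <<'E'
from h import *
plan([*jig2w(-.112,.055),.085],11.38)
E
python3 -m pendant '0 -0.05 0 0 0 0 20;0 0 0 0 0 0 20'
python3 - <<'E'
from h import *
im=manip.camera("wrist")[:,:,::-1];cv2.imwrite("pics/w4.png",im)
plan([*jig2w(-.112,.055),.085],11.38)
E
```

```text
time_s: 6.55
ee_pos: [0.5802, 0.0357, 0.0858]
tool_rot: [1.993, 2.429, -0.0]
force: [-0.4, 0.4, -3.8]
gripper_width: 0.0289
finger_force: 71.5
t 6.55 pos [0.5802 0.0357 0.0858] yaw 11.267299008992795 tilt [-0.0001 -0.0001] jig [-0.1118  0.0577] F [-0.3834  0.4195 -3.8467] w 0.028948300147376392 ff 71.49917364120483
shift units [ 0.0057 -0.0677  0.0209]
turn units [-0.0007  0.0007 -0.0113]
time_s: 6.8
ee_pos: [0.5791, 0.0355, 0.0858]
tool_rot: [1.992, 2.429, 0.001]
force: [2.2, 0.3, -2.0]
gripper_width: 0.0292
finger_force: 71.6
t 6.85 pos [0.5791 0.0355 0.0858] yaw 11.281730470644224 tilt [0.0009 0.0002] jig [-0.1119  0.0566] F [ 2.1655 -0.1287 -2.0725] w 0.029299240494246932 ff 71.64960980415344
shift units [ 0.0033 -0.0408  0.0202]
turn units [ 0.005  -0.0002 -0.0098]
```

View pics/w4.png

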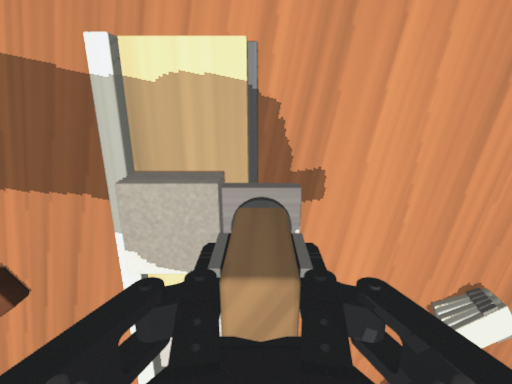

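The block is now square to the fence and in contact with the foot (face at column 221). I'll press in a little further until the force shows it is on the fence.

```bash

python3 -m pendant '0 -0.03 0 0 0 0 20;0 0 0 0 0 0 20'
python3 -m pendant '0 -0.03 0 0 0 0 20;0 0 0 0 0 0 20'
python3 -m pendant '0 -0.03 0 0 0 0 20;0 0 0 0 0 0 20'
python3 - <<'E'
from h import *
plan([*jig2w(-.112,.055),.085],11.38)
E
```

```text
time_s: 7.1
ee_pos: [0.5789, 0.0355, 0.0862]
tool_rot: [1.991, 2.428, 0.004]
force: [6.6, 1.7, -2.8]
gripper_width: 0.0295
finger_force: 71.7
time_s: 7.35
ee_pos: [0.5788, 0.0355, 0.0867]
tool_rot: [1.99, 2.427, 0.006]
force: [8.2, 2.0, -2.2]
gripper_width: 0.0293
finger_force: 71.9
time_s: 7.6
ee_pos: [0.5786, 0.0354, 0.0872]
tool_rot: [1.989, 2.426, 0.009]
force: [9.7, 2.4, -2.7]
gripper_width: 0.0296
finger_force: 72.1
t 7.6 pos [0.5786 0.0354 0.0872] yaw 11.296320232738683 tilt [0.0071 0.0014] jig [-0.1118  0.0561] F [ 9.7264  2.4257 -2.6983] w 0.02958581473591308 ff 72.0885694026947
shift units [ 0.0043 -0.0269  0.0539]
turn units [ 0.0416  0.0003 -0.0084]
```

```bash

python3 -m pendant '0 0.4 0 0 0 0 20;0 0.5 0 0 0 0 20;0.5 0 0 0 0 0 20;0.6 0 0 0 0 0 20;0.6 0 0 0 0 0 20;0 0 0 0 0 0 20'
python3 - <<'E'
from h import *
plan([*jig2w(-.179,.0013),.083],11.38)
E
```

```text
time_s: 8.35
ee_pos: [0.5955, 0.1102, 0.0853]
tool_rot: [-1.988, -2.431, 0.002]
force: [-0.3, 0.1, -2.8]
gripper_width: 0.0289
finger_force: 71.8
t 8.35 pos [0.5955 0.1102 0.0853] yaw 11.432588273868879 tilt [-0.0019 -0.0001] jig [-0.1818  0.0874] F [-0.3088  0.1297 -2.8288] w 0.028853190599207438 ff 71.81710481643677
shift units [-0.0689 -2.1526  0.062 ]
turn units [-0.0109 -0.0015  0.0053]
```

```bash

python3 -m pendant '0 -0.5 0.03 0 0 0 20;0 -0.6 0.03 0 0 0 20;0 -0.6 0 0 0 0 20;0 -0.45 0 0 0 0 20;0 0 0 0 0 0 20'
python3 - <<'E'
from h import *
im=manip.camera("wrist")[:,:,::-1];cv2.imwrite("pics/w5.png",im)
plan([*jig2w(-.055,.0013),.083],11.38)
E
```

```text
time_s: 8.98
ee_pos: [0.5112, 0.0911, 0.0833]
tool_rot: [-1.993, -2.428, 0.002]
force: [0.1, -0.6, -2.6]
gripper_width: 0.0294
finger_force: 71.7
t 9.025 pos [0.5124 0.0914 0.0835] yaw 11.262117126484702 tilt [ 0.0002 -0.0002] jig [-0.1798  0.0022] F [ 0.942  -0.3784 -3.1205] w 0.029484367907516715 ff 71.65045738220215
shift units [-3.1194 -0.0163  0.0128]
turn units [ 0.0008  0.0012 -0.0118]
```

View pics/w5.png

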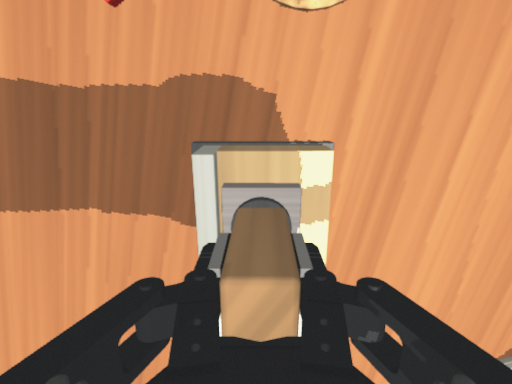

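The foot (columns 221 to 301) is behind the block, just clear of the fence face at column 217. Next I'll feed it forward.

```bash

python3 -m pendant '-0.15 -0.01 0 0 0 0 20;-0.2 0 0 0 0 0 20;-0.2 0 0 0 0 0 20;-0.2 0 0 0 0 0 20;-0.2 0 0 0 0 0 20;-0.2 0 0 0 0 0 20;-0.2 0 0 0 0 0 20;-0.2 0 0 0 0 0 20;-0.2 0 0 0 0 0 20;-0.2 0 0 0 0 0 20;-0.2 0 0 0 0 0 20;-0.2 0 0 0 0 0 20;-0.2 0 0 0 0 0 20;-0.2 0 0 0 0 0 20;-0.15 0 0 0 0 0 20;0 0 0 0 0 0 20'
python3 - <<'E'
from h import *
plan([*jig2w(-.055,.0013),.083],11.38)
E
python3 -m pendant '-0.05 0 0 0 0 0 20;-0.05 0 0 0 0 0 20;0 0 0 0 0 0 20'
python3 -m pendant '-0.05 0 0 0 0 0 20;0 0 0 0 0 0 20'
python3 - <<'E'
from h import *
plan([*jig2w(-.055,.0013),.083],11.38)
E
```

```text
time_s: 11.02
ee_pos: [0.5351, -0.0228, 0.0832]
tool_rot: [1.993, 2.428, -0.001]
force: [0.4, -0.8, -3.7]
gripper_width: 0.0288
finger_force: 71.7
t 11.025 pos [ 0.5351 -0.0228  0.0832] yaw 11.235001408119233 tilt [-0.0001 -0.0006] jig [-0.0633  0.002 ] F [ 0.4121 -0.8329 -3.6555] w 0.028842858734544053 ff 71.7481541633606
shift units [-0.2078 -0.0158  0.0045]
turn units [-0.0015  0.0034 -0.0145]
time_s: 11.4
ee_pos: [0.5359, -0.0262, 0.0833]
tool_rot: [1.992, 2.429, -0.0]
force: [0.4, 1.7, -2.8]
gripper_width: 0.0294
finger_force: 71.8
time_s: 11.65
ee_pos: [0.5361, -0.0275, 0.0833]
tool_rot: [-1.991, -2.429, -0.002]
force: [-0.4, 4.0, -1.3]
gripper_width: 0.0293
finger_force: 72.0
t 11.65 pos [ 0.5361 -0.0275  0.0833] yaw 11.303715384189388 tilt [-0.0002  0.0014] jig [-0.0586  0.002 ] F [-0.3775  3.9654 -1.3275] w 0.029250054852264513 ff 72.00530648231506
shift units [-0.0897 -0.0175  0.0079]
turn units [ 0.0003 -0.0083 -0.0076]
```

```bash

python3 -m pendant '-0.04 0 0 0 0 0 20;0 0 0 0 0 0 20'
python3 -m pendant '-0.04 0 0 0 0 0 20;0 0 0 0 0 0 20'
python3 - <<'E'
from h import *
t=manip.camera("top")[:,:,::-1]; cv2.imwrite("pics/t6.png",t);s=manip.camera("scene")[:,:,::-1]
a=cv2.resize(t[170:230,230:310],(640,480),interpolation=cv2.INTER_CUBIC)
cv2.imwrite("pics/t6c.png",a)
plan([*jig2w(-.055,.0013),.083],11.38)
E
```

```text
time_s: 11.9
ee_pos: [0.5362, -0.0278, 0.0834]
tool_rot: [-1.989, -2.428, -0.005]
force: [-3.1, 8.2, -0.5]
gripper_width: 0.029
finger_force: 72.1
time_s: 12.15
ee_pos: [0.5363, -0.0283, 0.0834]
tool_rot: [-1.987, -2.427, -0.007]
force: [-2.6, 11.5, 0.9]
gripper_width: 0.0294
finger_force: 72.4
t 12.25 pos [ 0.5363 -0.0283  0.0834] yaw 11.377011002297607 tilt [-0.0009  0.0066] jig [-0.0578  0.002 ] F [-3.1208 11.9     1.197 ] w 0.029435862756809192 ff 72.38395929336548
shift units [-0.0689 -0.0179  0.0105]
turn units [ 0.0027 -0.038  -0.0003]
```

View pics/t6c.png

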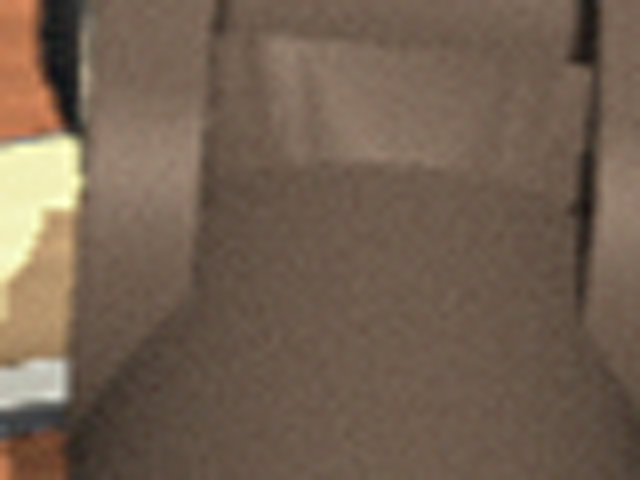

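The arm hides the block from above, but the force has risen to 12 N, so it is on the stop. I'll back off, raise and look.

```bash

python3 -m pendant '0.3 0 0 0 0 0 20;0.4 0 0 0 0 0 20;0.4 0 -0.5 0 0 0 20;0.8 0 -0.5 0 0 0 20;0.9 0 0 0 0 0 20;0.9 0 0 0 0 0 20;0.6 0 0 0 0 0 20;0 0 0 0 0 0 20'
python3 - <<'E'
from h import *
t=manip.camera("top")[:,:,::-1]; cv2.imwrite("pics/t7.png",t);s=manip.camera("scene")[:,:,::-1];cv2.imwrite("pics/s7.png",s)
a=cv2.resize(t[165:240,220:310],(600,500),interpolation=cv2.INTER_CUBIC)
cv2.imwrite("pics/t7c.png",a)
hsv=cv2.cvtColor(t,cv2.COLOR_BGR2HSV)
plan([*jig2w(-.0033,.0013),.119],11.38)
E
```

```text
time_s: 13.25
ee_pos: [0.5028, 0.1391, 0.1233]
tool_rot: [1.988, 2.431, -0.0]
force: [-0.3, -0.4, -2.8]
gripper_width: 0.0294
finger_force: 71.9
t 13.35 pos [0.5031 0.1375 0.1233] yaw 11.323710441182454 tilt [ 0.0002 -0.0009] jig [-0.2269  0.0022] F [ 0.6423 -0.8404 -2.8416] w 0.029218018631684755 ff 71.87432169914246
shift units [-5.5888 -0.0173  0.1115]
turn units [ 0.0001  0.0051 -0.0056]
```

View pics/t7c.png

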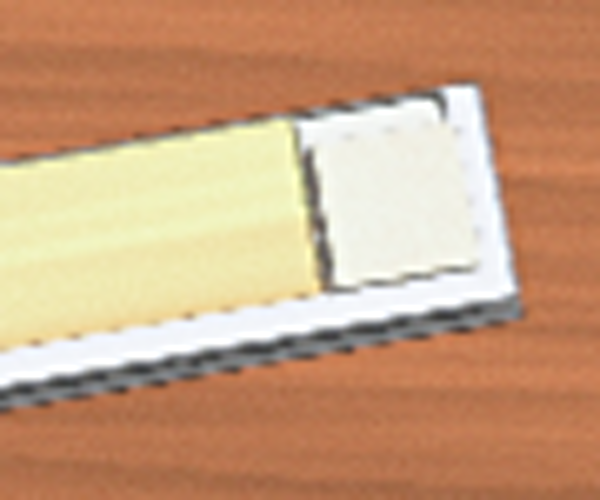

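The block sits in the corner against the stop (right, column about 470) and the fence (bottom, row about 275), square and clear of the lane end at column 320. I'll measure it for the pressing point.

```bash
python3 - <<'E'
from h import *
t=cv2.imread("pics/t7.png");hsv=cv2.cvtColor(t,cv2.COLOR_BGR2HSV);H,S,V=[hsv[...,i].astype(int) for i in range(3)]
for lo in (7,9,12):
    m=((S>=lo)&(S<38)&(V>180));w=np.zeros_like(m);w[180:212,264:295]=m[180:212,264:295]
    c=big(w)[0];r=cv2.minAreaRect((onplane("top",c[:,0],.064)*1000).astype(np.float32));print(lo,r,w2jig(np.array(r[0])/1000))
lane=((V>150)&(H>20)&(H<40)&(S>40));w=np.zeros_like(lane);w[170:235,255:275]=lane[170:235,255:275]
E
```

```text
7 ((540.3245239257812, -84.71661376953125), (68.79122161865234, 57.55595016479492), 10.897557258605957) [-0.0016 -0.0052]
9 ((540.6174926757812, -84.66337585449219), (63.18269729614258, 57.132266998291016), 11.909314155578613) [-0.0016 -0.0049]
12 ((551.6173706054688, -86.53755950927734), (42.491512298583984, 47.65567398071289), 10.059930801391602) [0.0024 0.0056]
```

```bash

python3 -m pendant '-0.5 0 0 0 0 0 20;-0.8 0 0 0 0 0 20;-0.9 0 0 0 0 0 20;-0.9 0 0 0 0 0 20;-0.9 0 0 0 0 0 20;-0.8 0 0 0 0 0 20;-0.5 0 0 0 0 0 20;-0.29 -0.02 0 0 0 0 20;0 0 0 0 0 0 20' 90
python3 - <<'E'
from h import *
s=manip.camera("scene")[:,:,::-1];cv2.imwrite("pics/s8.png",s)
cv2.imwrite("pics/s8c.png",cv2.resize(s[140:230,200:320],(720,540),interpolation=cv2.INTER_CUBIC))
plan([*jig2w(-.0033,.0013),.109],11.38)
E
```

```text
time_s: 14.48
ee_pos: [0.5461, -0.0823, 0.1232]
tool_rot: [-1.993, -2.428, -0.0]
force: [-0.1, 0.1, -3.1]
gripper_width: 0.029
finger_force: 89.7
t 14.525 pos [ 0.546  -0.0817  0.1232] yaw 11.26982058480332 tilt [-0.0003  0.0005] jig [-0.0035  0.001 ] F [-0.4338  0.0866 -2.8621] w 0.029357153749280038 ff 89.67686533927917
shift units [-0.0043  0.0068  0.3552]
turn units [-0.0011 -0.0029 -0.011 ]
```

View pics/s8c.png

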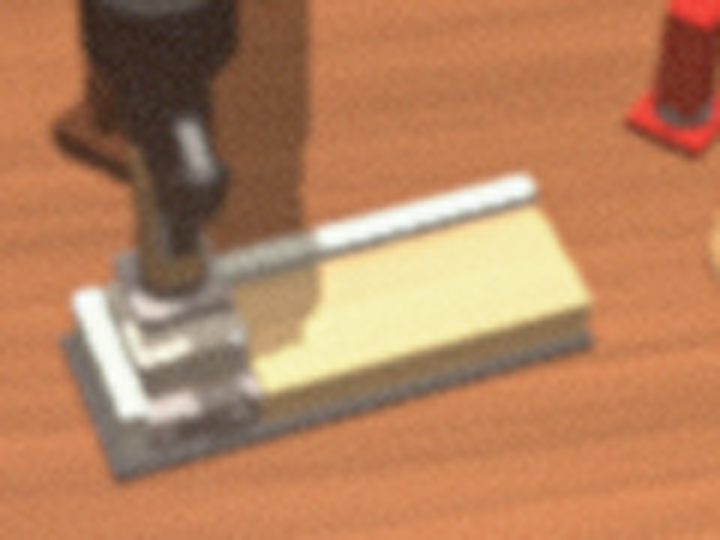

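The tamper hovers squarely over the block at crop (180,310), so I'll press down in steps.

```bash

python3 -m pendant '0 0 0.15 0 0 0 20;0 0 0.15 0 0 0 20;0 0 0 0 0 0 20'
python3 -m pendant '0 0 0.1 0 0 0 20;0 0 0.1 0 0 0 20;0 0 0 0 0 0 20'
python3 -m pendant '0 0 0.08 0 0 0 20;0 0 0.08 0 0 0 20;0 0 0 0 0 0 20'
python3 -c "
from h import *
plan([*jig2w(-.0033,.0013),.097],11.38)"
```

```text
time_s: 14.9
ee_pos: [0.5456, -0.0814, 0.1105]
tool_rot: [-1.991, -2.429, 0.001]
force: [-0.3, 0.5, -2.7]
gripper_width: 0.0291
finger_force: 89.7
time_s: 15.28
ee_pos: [0.5461, -0.0818, 0.1034]
tool_rot: [-1.992, -2.429, -0.0]
force: [-2.2, 2.0, 1.2]
gripper_width: 0.0287
finger_force: 90.4
time_s: 15.65
ee_pos: [0.5461, -0.0818, 0.0976]
tool_rot: [1.992, 2.429, 0.001]
force: [-3.7, 1.0, 6.1]
gripper_width: 0.029
finger_force: 91.2
t 15.65 pos [ 0.5461 -0.0818  0.0976] yaw 11.280682190270735 tilt [0.0006 0.0003] jig [-0.0033  0.0011] F [-3.7403  0.9838  6.0716] w 0.029013926140719442 ff 91.15416169166565
shift units [-0.0009  0.0045  0.0155]
turn units [ 0.0035 -0.001  -0.0099]
```

```bash

python3 -m pendant '0 0 0.08 0 0 0 20;0 0 0 0 0 0 20'
python3 -m pendant '0 0 0.04 0 0 0 20;0 0 0 0 0 0 20'
python3 -m pendant '0 0 0.04 0 0 0 20;0 0 0 0 0 0 20'
python3 -c "
from h import *
plan([*jig2w(-.0033,.0013),.097],11.38);print(manip.get_obs()['moment'])"
```

```text
time_s: 15.9
ee_pos: [0.5463, -0.0819, 0.0964]
tool_rot: [1.991, 2.428, 0.002]
force: [-7.7, 1.4, 18.3]
gripper_width: 0.029
finger_force: 92.3
time_s: 16.15
ee_pos: [0.5464, -0.0818, 0.0963]
tool_rot: [1.991, 2.427, 0.003]
force: [-12.0, 2.9, 27.6]
gripper_width: 0.0288
finger_force: 94.0
time_s: 16.4
ee_pos: [0.5464, -0.0818, 0.0962]
tool_rot: [1.99, 2.426, 0.004]
force: [-14.1, 4.2, 38.5]
gripper_width: 0.029
finger_force: 95.2
t 16.4 pos [ 0.5464 -0.0818  0.0962] yaw 11.277886121250804 tilt [ 0.0045 -0.0003] jig [-0.0033  0.0014] F [-14.0573   4.2286  38.5061] w 0.029048390887285773 ff 95.248464345932
shift units [ 0.0011 -0.0019 -0.0197]
turn units [ 0.0248  0.0067 -0.0102]
[ 0.7517  4.1199 -0.1523]
```

Bottomed out: the force rises steeply at a constant height. I'll ease to about 20 N and hold.

```bash

python3 -m pendant '0 0 -0.05 0 0 0 20;0 0 0 0 0 0 20'
python3 -m pendant '0 0 0 0 0 0 20;0 0 0 0 0 0 20;0 0 0 0 0 0 20;0 0 0 0 0 0 20;0 0 0 0 0 0 20;0 0 0 0 0 0 20;0 0 0 0 0 0 20;0 0 0 0 0 0 20;0 0 0 0 0 0 20;0 0 0 0 0 0 20'
python3 - <<'E'
from h import *
plan([*jig2w(-.0033,.0013),.097],11.38)
s=manip.camera("scene")[:,:,::-1]
cv2.imwrite("pics/s9c.png",cv2.resize(s[140:230,200:320],(720,540),interpolation=cv2.INTER_CUBIC))
E
```

```text
time_s: 16.65
ee_pos: [0.5464, -0.0818, 0.0964]
tool_rot: [1.991, 2.427, 0.003]
force: [-10.8, 2.2, 25.5]
gripper_width: 0.0293
finger_force: 93.6
time_s: 17.9
ee_pos: [0.5463, -0.0818, 0.0964]
tool_rot: [1.991, 2.427, 0.003]
force: [-10.2, 2.9, 26.7]
gripper_width: 0.029
finger_force: 93.6
t 17.9 pos [ 0.5463 -0.0818  0.0964] yaw 11.280479225638013 tilt [ 0.0031 -0.0001] jig [-0.0033  0.0013] F [-10.1753   2.9108  26.7033] w 0.028983431627187476 ff 93.62740874290466
shift units [ 0.0007 -0.0002 -0.0158]
turn units [ 0.0172  0.0039 -0.01  ]
```

View pics/s9c.png

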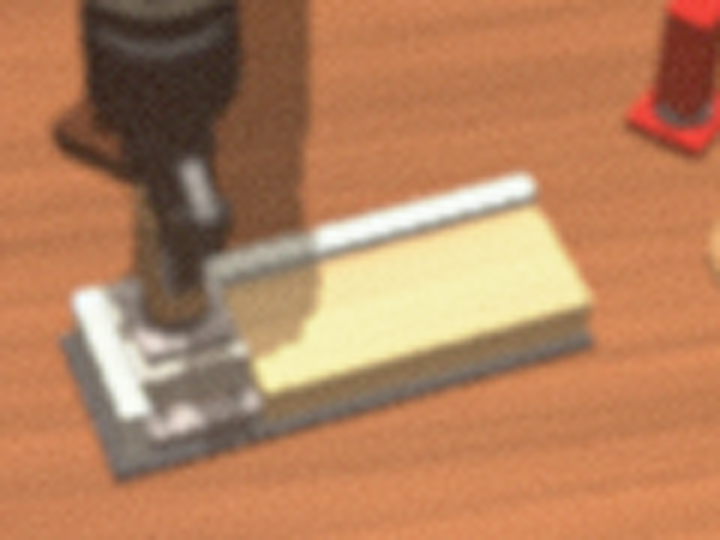

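The tamper and block are visibly lower than before, with the foot at crop row 335 instead of 310, and level. For extra margin I'll null the sideways load and hold for another second.

```bash

python3 -m pendant '0 -0.03 0 0 0 0 20;0 0 0 0 0 0 20'
python3 -m pendant '0 -0.02 0 0 0 0 20;0 0 0 0 0 0 20;0 0 0 0 0 0 20;0 0 0 0 0 0 20;0 0 0 0 0 0 20;0 0 0 0 0 0 20;0 0 0 0 0 0 20;0 0 0 0 0 0 20;0 0 0 0 0 0 20;0 0 0 0 0 0 20;0 0 0 0 0 0 20'
python3 -c "
from h import *
plan([*jig2w(-.0033,.0013),.097],11.38)"
```

```text
time_s: 18.2
ee_pos: [0.5461, -0.0819, 0.0964]
tool_rot: [1.99, 2.426, 0.005]
force: [-6.4, 3.7, 24.4]
gripper_width: 0.0292
finger_force: 93.0
time_s: 19.58
ee_pos: [0.546, -0.082, 0.0964]
tool_rot: [1.989, 2.426, 0.007]
force: [-6.4, 4.0, 21.7]
gripper_width: 0.0291
finger_force: 92.7
t 19.575 pos [ 0.546  -0.082   0.0964] yaw 11.297986189801989 tilt [0.006  0.0007] jig [-0.0032  0.001 ] F [-6.4114  4.0153 21.6678] w 0.029091307430273588 ff 92.65460014343262
shift units [ 0.0022  0.0085 -0.0142]
turn units [ 0.0347  0.003  -0.0082]
```

```bash

python3 -m pendant '0 0 -0.1 0 0 0 20;0 0 -0.1 0 0 0 20;0 0 -0.1 0 0 0 20;0 0 -0.1 0 0 0 20;0 0 -0.1 0 0 0 20;0 0 -0.2 0 0 0 20;0 0 -0.3 0 0 0 20;0 0 0 0 0 0 20'
python3 -m pendant '0.5 0 -0.1 0 0 0 20;0.9 0 0 0 0 0 20;0.9 0 0 0 0 0 20;0.9 0 0 0 0 0 20;0.9 0 0 0 0 0 20;0.9 0 0 0 0 0 20;0.9 0 0 0 0 0 20;0 0 0 0 0 0 20'
python3 - <<'E'
from h import *
t=manip.camera("top")[:,:,::-1]; cv2.imwrite("pics/t10.png",t);s=manip.camera("scene")[:,:,::-1]
a=cv2.resize(t[165:240,220:310],(480,400),interpolation=cv2.INTER_CUBIC)
b=cv2.resize(s[160:220,200:320],(800,400),interpolation=cv2.INTER_CUBIC)[:,:320]
cv2.imwrite("pics/t10c.png",np.hstack([a,b]))
plan([.5033,.2722,.056],70.4)
E
```

```text
time_s: 20.58
ee_pos: [0.545, -0.0825, 0.134]
tool_rot: [1.991, 2.427, 0.002]
force: [-0.8, -0.8, -2.9]
gripper_width: 0.0291
finger_force: 90.1
time_s: 21.58
ee_pos: [0.4969, 0.1518, 0.1364]
tool_rot: [-1.987, -2.433, -0.0]
force: [-0.1, -0.2, -2.7]
gripper_width: 0.0294
finger_force: 89.9
t 21.675 pos [0.4974 0.1497 0.1364] yaw 11.370648554597937 tilt [-0.0004 -0.0003] jig [-0.2399 -0.001 ] F [ 0.1435 -0.9056 -2.1668] w 0.028982224058744524 ff 89.87998366355896
shift units [2.9729 0.7489 2.0093]
turn units [-0.003  -0.0002 -5.9029]
```

View pics/t10c.png

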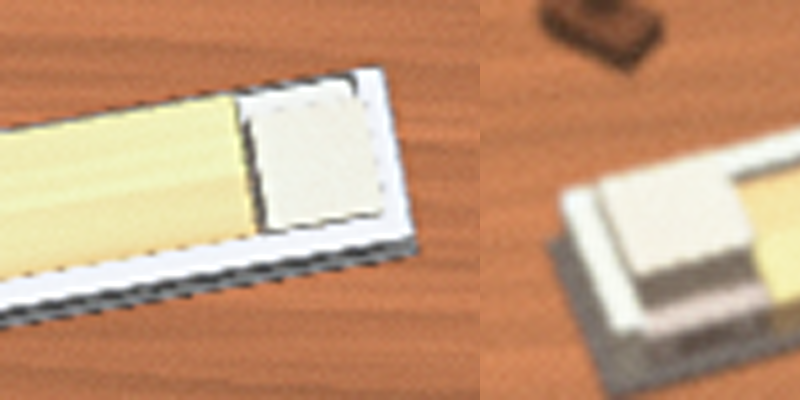

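The block is still in the corner, square, with the plate up again. I'll return the tamper to the coaster.

```bash

python3 -m pendant '0.5 0.13 0 0 0 0 20;0.8 0.2 0 0 0 0 20;0.8 0.2 0 0 0 0 20;0.6 0.15 0 0 0 0 20;0.27 0.07 0.3 0 0 0 20;0 0 0.6 0 0 0 20;0 0 0.6 0 0 0 20;0 0 0.4 0 0 0 20;0 0 0 0 0 0 20'
python3 -c "
from h import *
plan([.5033,.2722,.0512],11.38)"
```

```text
time_s: 22.8
ee_pos: [0.5033, 0.2706, 0.0589]
tool_rot: [-1.992, -2.427, 0.005]
force: [0.0, -0.6, -2.7]
gripper_width: 0.0292
finger_force: 89.7
t 22.8 pos [0.5033 0.2706 0.0589] yaw 11.240849003727577 tilt [-0.0027 -0.0015] jig [-0.3572  0.0287] F [ 0.0277 -0.5718 -2.6605] w 0.029248296642579528 ff 89.65982437133789
shift units [0.0401 0.0082 0.1913]
turn units [-0.017   0.0054 -0.0139]
```

```bash

python3 -m pendant '0.03 0 0.1 0 0 0 20;0 0 0.05 0 0 0 20;0 0 0 0 0 0 20'
python3 -m pendant '0 0 0.03 0 0 0 20;0 0 0 0 0 0 20'
python3 -m pendant '0 0 0.03 0 0 0 20;0 0 0 0 0 0 20'
```

```text
time_s: 23.18
ee_pos: [0.5042, 0.2728, 0.0549]
tool_rot: [1.992, 2.429, 0.001]
force: [-0.9, 0.2, -3.0]
gripper_width: 0.0289
finger_force: 89.7
time_s: 23.42
ee_pos: [0.504, 0.2727, 0.0534]
tool_rot: [1.992, 2.429, 0.0]
force: [-0.0, 0.4, -2.8]
gripper_width: 0.0293
finger_force: 89.7
time_s: 23.68
ee_pos: [0.5039, 0.2726, 0.052]
tool_rot: [-1.992, -2.429, 0.0]
force: [0.4, 0.3, -2.2]
gripper_width: 0.0292
finger_force: 89.7
```

```bash

python3 -m pendant '0 0 0.03 0 0 0 20;0 0 0 0 0 0 20;0 0 0 0 0 0 40;0 0 0 0 0 0 60;0 0 0 0 0 0 85;0 0 0 0 0 0 85;0 0 0 0 0 0 85;0 0 0 0 0 0 85'
python3 -m pendant '0 0 -0.4 0 0 0 85;0 0 -0.8 0 0 0 85;0 0 -0.9 0 0 0 85;0 0 -0.9 0 0 0 85;0 0 -0.9 0 0 0 85;0 0 -0.9 0 0 0 85;0 0 0 0 0 0 85;0 0 0 0 0 0 85'
python3 - <<'E'
from h import *
im=manip.camera("wrist")[:,:,::-1]
t=manip.camera("top")[:,:,::-1]; cv2.imwrite("pics/t11.png",t)
s=manip.camera("scene")[:,:,::-1]
b=cv2.resize(s[140:215,200:400],(800,300),interpolation=cv2.INTER_CUBIC)
out=np.zeros((590,800,3),np.uint8);out[:300]=b;out[300:588,:384]=cv2.resize(im,(384,288));out[300:588,400:784]=cv2.resize(t,(384,288))
cv2.imwrite("pics/end.png",out)
o=manip.get_obs();print(o["ee_pos"],o["force"],o["gripper_width"],o["time_s"])
E
```

```text
time_s: 24.68
ee_pos: [0.504, 0.2726, 0.0509]
tool_rot: [-1.992, -2.429, 0.0]
force: [-0.0, 1.4, -0.4]
gripper_width: 0.0845
finger_force: 0.0
time_s: 25.68
ee_pos: [0.504, 0.2726, 0.2431]
tool_rot: [1.992, 2.429, 0.001]
force: [0.0, 0.9, -0.5]
gripper_width: 0.0845
finger_force: 0.0
[0.5035 0.2724 0.2418] [ 0.1984  0.1041 -0.6194] 0.08460218191118848 25.825
```

View pics/end.png

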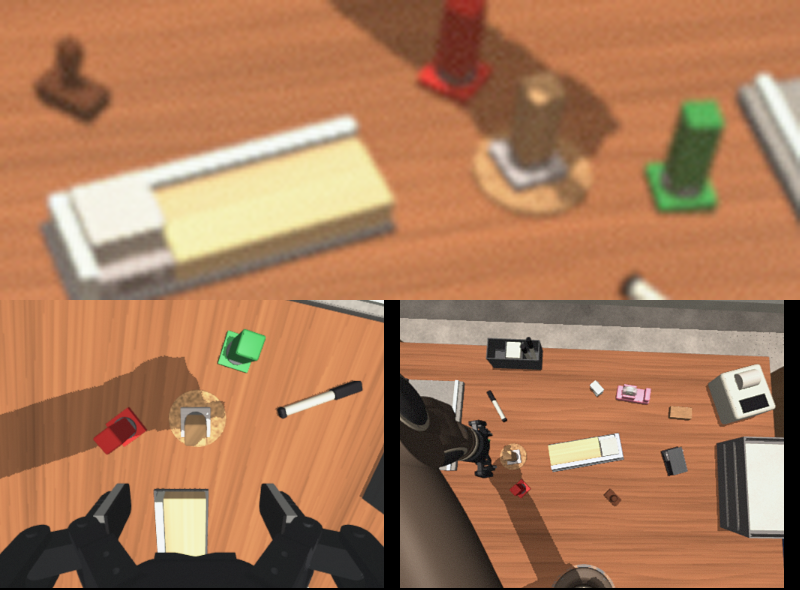

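The tamper stands upright at the middle of the coaster (wrist panel (195,425)). The block is in its corner, the bystanders are where they were, and the gripper is clear. I'll hand it in.

```bash
python3 -c "
from bench import manip
print(manip.sign_off())"
```

```text
the job is handed in; nothing more can be done
None
```

I fed the block flush to the fence and stop, pressed it until the plate bottomed out and held it there for over a second; the tamper is back upright on its coaster and the job is handed in at about 26 s (no verdict came back).

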